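# Isolate the bench supply: swing the main isolator off and line up its padlock holes

## Robot

A 6-joint arm with a two-finger parallel gripper is mounted at the origin on a cart in front of the work surface, level with it; the furniture and walls round the work are solid. World frame = base frame: x ahead of the robot, y to its left, z up, the work surface at z = 0. Lengths are in m, angles in rad, forces in N, time in s.
With the tool pointing down it reaches from about 0.275 to 0.825 m from the base axis. Payload 4.9 kg.
Tool frame: the origin (TCP) lies between the finger pads; the fingertips stand 22 mm ahead of it and the grasp point (between the pads) lies 3 mm ahead of it; z points along the fingers, y is the line along which they close (so a half turn about z gives the same grasp; the last joint's range is limited). The gripper opens to 85 mm and grips with 20 to 120 N. Pads are 22 mm wide; open, the fingers measure 114 mm over their backs; the gripper's body (76 mm by 85 mm) begins 54 mm behind the grasp point. The pads swing forward as they close: fully open they stand 13 mm farther back than shut.
Start: joints at [1.063, 0.326, -0.193, 1.052, 0, 1.437], TCP at [0.201, 0.512, 0.253] pointing down, gripper open.
Joint ranges: [-2.65, 2.65], [-0.97, 1.79], [-1.3, 1.35], [-1.93, 2.1], [-1.47, 1.37], [-3.14, 3.14]. Speed limits (rad/s): [2.57, 2.57, 3.14, 3.14, 3.14, 3.14].

## Interface

Orientations are given as a unit quaternion [x, y, z, w].
In Python, from plant import move_ptp, movel, movej, open_jaws, grab, pause, inverse_kinematics, grab_frame, Unreachable, job_done, read_clock, read_joint_positions, read_joint_velocities, read_joint_efforts, read_tool_pos, read_ee_rot, read_force, read_torque, read_width, read_finger_force gives the robot as it stands. Calls block until the motion is done:
- move_ptp(position, orientation): joint-space move of the TCP to a pose.
- movel(position, frame=None, vel=0.15, f_stop=None): straight line of the TCP; frame=None keeps the orientation; vel is the mean speed in m/s. With f_stop (N) it stops when the force on the tool has changed by that much, and returns True; else False.
- movej(angles): joint-space move.
- open_jaws() and grab(squeeze=None): open the fingers fully, or close them until they stop; squeeze is the grip in N (None keeps the last).
- pause(seconds).
- inverse_kinematics(position, orientation): joint angles nearest the present ones, or None.
- grab_frame(name): name is "scene" or "top"; returns a dict with "image" (384x512x3 uint8, red, green, blue), "vertical_fov" (degrees; the focal length in pixels is half the picture's height over the tangent of half this angle, whatever the lens; pixels are square), "cx", "cy" (the principal point, pixels), "R" (3x3) and "t" (3): a world point X has camera coordinates R X + t. Camera axes: x right, y down, z forward; pixel columns grow to the right and rows downward; lengths in m; the calibration is good to about 2 mm. A picture is of the moment at which its call begins. There is no depth.
A pose or a line that the arm cannot do raises Unreachable and nothing moves.
- job_done(): hands the job in; it is judged then, once.
Readings, each from a call of its own:
- read_clock(): time.
- read_joint_positions(): joint angles.
- read_joint_velocities(): joint speeds.
- read_joint_efforts(): joint torques, N m.
- read_tool_pos(): TCP position.
- read_ee_rot(): TCP orientation.
- read_force(): force on the tool from outside, world axes, zero at the start.
- read_torque(): the same for the moment, N m.
- read_width(): finger opening in m.
- read_finger_force(): force on a finger pad.
Only numpy, scipy, OpenCV 4.12 (cv2) and the standard library are available. Lean on these libraries where they do the work, as an engineer would, in place of code of your own. Each camera call takes 0.05 s, during which the arm holds its last target. There are 200 camera calls.

## Task

The bench supply is to be locked out for repair. Swing the handle of the larger of the two isolator boxes from on to off, stopping where the hole in its end plate lies over the hole in the fixed hasp ear, so that a padlock's 6 mm shackle would drop straight down through both; do not run on past it to the reset stop. Leave the handle of the smaller isolator as it is, and let go.

Things in the scene. Friction and masses are not known exactly. Their poses are not given: they have to be found in the camera images.
- main_isolator: The larger of two grey rotary isolator boxes, fixed to the worktop: 150 (its x) by 100 (its y) by 60 mm high, three cable glands side by side on its +x end. Origin: centre of its underside, straight below the pivot of the black handle on its cover; z up. Right of the isolators (x 0.2 to 0.57, y -0.17 to 0.0 m) a fixed microscope stands 0.42 m tall: cross only above it.
- main_handle_hole (a point): Centre of the 18 mm hole in the larger handle's steel end plate (32 mm wide, z 67 to 71 mm), 70 mm from the pivot; the plate ends at 88 mm. Between pivot and plate the handle is an upright black blade to pinch or push from above: 16 mm thick, z 67 to 110 mm over the worktop, from 18 mm behind the pivot to 58 mm before it; round hub 48 mm across under it.
- main_handle (a joint): Angle of the larger handle in rad, growing counter-clockwise seen from above. 0 = on (points along the box's own -x), 1.571 = off (along its own -y, hole over hasp hole), 2.0 = end stop at reset, beyond off. Starts near on. Friction of about 0.2 N m (5 N at 40 mm from the pivot) holds it wherever it is left; no spring, no click.
- main_hasp_hole (a point): Centre, on the upper face, of the 18 mm hole in the larger isolator's fixed steel hasp ear: a plate 32 mm wide, 4 mm thick, sticking out over the box's own -y edge, 70 mm from the pivot, upper face 64 mm above the worktop. The handle's end plate passes 3 mm above it.
- branch_handle_hole (a point): Centre of the 12 mm hole in the end plate of the smaller isolator's handle, 51 mm above the worktop and 46 mm from its pivot. This isolator is the same design at two thirds of the size (box 99 by 66 by 40 mm, one cable gland, 77 mm tall over its handle, which ends 58 mm from the pivot). It is to stay as it is.

How it is judged:
At the end, for the whole second after the job is handed in: The larger isolator's handle stands at off within 0.17 rad (10 degrees) either way, so that its hole lies within 12 mm of the hasp hole and a 6 mm shackle passes through both 18 mm holes, and it stays there (value of joint main_handle between 1.4 and 1.742 rad); the robot touches nothing.
It fails at once if the smaller isolator's handle is moved (its hole displaced by more than 12 mm) (distance of branch_handle_hole from where it was at the start of the episode above 0.012 m).
It also fails if it takes over 40 s, if anything falls off the work surface, if the arm or the gripper's body presses on something with over 40 N, if the wrist force passes 120 N, or if a joint passes its speed limit or range.

## Working session

There is one attempt and no reset: what is moved stays moved. The work goes in short steps, each a Python script; the robot and the scene stay as the last script left them, time stands still between calls to the robot, and variables do not carry over. Pictures are saved under pics/ and viewed, at most 10 in all, crops included, and the job is handed in when it is done.

```bash
mkdir -p pics
python3 - <<'E'
from plant import *
import cv2,pickle
for n in("scene","top"):
    f=grab_frame(n); pickle.dump(f,open(n+".pkl","wb")); cv2.imwrite(f"pics/{n}0.png",f["image"][:,:,::-1])
    print(n,f["vertical_fov"],f["cx"],f["cy"],f["R"],f["t"])
E
```

```text
scene 54.9804517708619 256.7257095528759 191.46190098622932 [[ 0.95875903 -0.28414146  0.0066899 ]
 [-0.20655716 -0.71275363 -0.67031068]
 [ 0.19523131  0.64128457 -0.74205043]] [-0.38754981  0.34396788  0.63827978]
top 47.6568610142261 250.92875541185506 195.54159113654484 [[ 0.0092918  -0.9999309  -0.00720134]
 [-0.98294184 -0.00781058 -0.18375076]
 [ 0.18368182  0.00878587 -0.98294649]] [0.28061722 0.47364212 0.84275587]
```

View pics/top0.png

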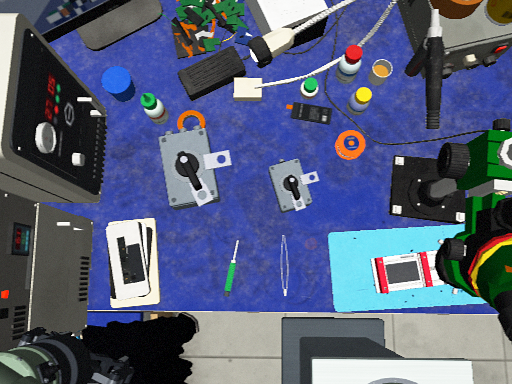

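View pics/scene0.png

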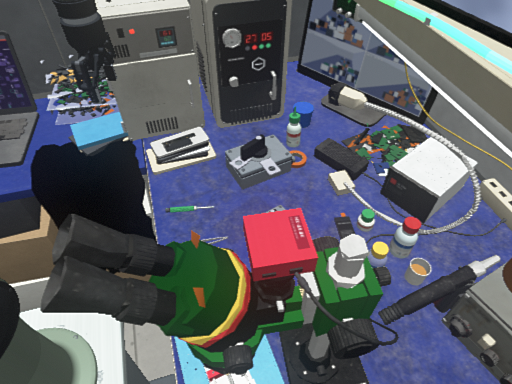

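The top view shows the large isolator at about (188,168) and the small one at about (291,184). The gripper is at the lower left. I'll enlarge the large one.

Run:
```python
import cv2
im=cv2.imread("pics/top0.png")
cv2.imwrite("pics/c1.png",cv2.resize(im[100:220,150:310],None,fx=5,fy=5,interpolation=cv2.INTER_CUBIC))
```

```text
(no output)
```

View pics/c1.png

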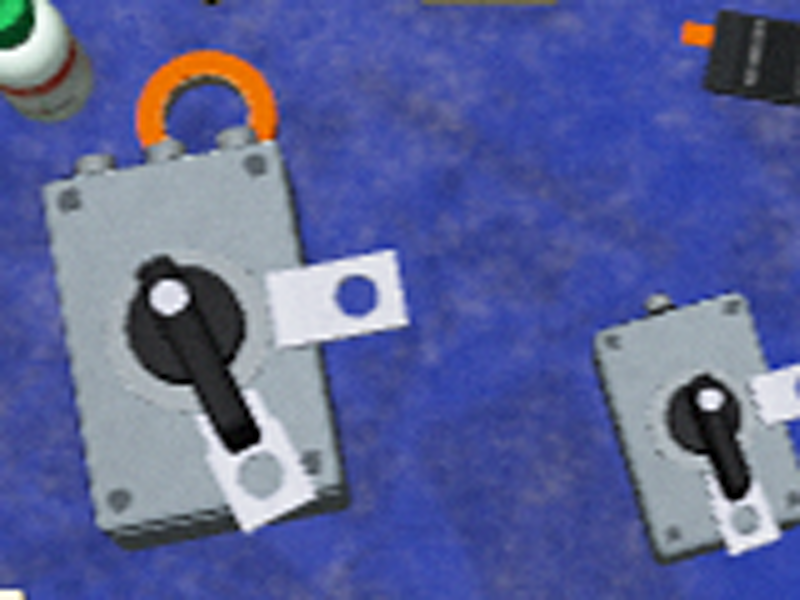

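The crop shows the hasp hole at crop (357,296), the handle hole at (263,474), the hub at about (185,325), and cover corners at (45,185), (278,142), (347,492) and (100,527).

```bash
cat > h.py <<'E'
import numpy as np,pickle
def bp(f,u,v,z):
    fl=192/np.tan(np.radians(f["vertical_fov"]/2)); R=np.array(f["R"]);t=np.array(f["t"])
    d=R.T@np.array([(u-f["cx"])/fl,(v-f["cy"])/fl,1]); c=-R.T@t
    return (c+d*(z-c[2])/d[2])[:2]
E
python3 - <<'E'
from h import *
f=pickle.load(open("top.pkl","rb"))
g=lambda u,v,z:bp(f,150+u/5-.4,100+v/5-.4,z)
hasp=g(357,296,.064);hh=g(263,474,.071);hub=g(185,325,.067)
C=[g(*p,.06) for p in((45,185),(278,142),(347,492),(100,527))]
cen=sum(C)/4
print(hasp,hh,hub,cen); 
ax=(C[0]+C[1]-C[2]-C[3]);print("yaw",np.arctan2(ax[1],ax[0]),np.linalg.norm(ax)/2)
for p in(hub,cen):
  a=hasp-p;b=hh-p;print(np.linalg.norm(a),np.linalg.norm(b),np.arctan2(*a[::-1]),np.arctan2(*b[::-1]))
print(g(708,400,.077),g(745,520,.051))
from plant import *
print(read_tool_pos(),read_ee_rot(),read_clock())
E
```

```text
[0.54303811 0.34598936] [0.46786411 0.38112752] [0.52960087 0.41497692] [0.52773512 0.41305206]
yaw 0.20720625171373083 0.147938181722557
0.07028401927103752 0.07040744998457096 -1.3784271154394079 -2.640066287029731
0.06878653769990782 0.0678506700205289 -1.3464482458722395 -2.651721940889781
[0.49793379 0.20500815] [0.4542801  0.18823726]
[0.20057363 0.511596   0.25260111] [ 1.85811636e-01  9.82585085e-01 -7.21785644e-04 -2.56738798e-04] 0.1
```

```bash
cat >> h.py <<'E'
P=np.array([.529,.4145]); TH0,TH1=-2.645,-1.368
def q(th,flip):
    a=(th+flip*np.pi)/2
    return [np.cos(a),np.sin(a),0,0]
def pos(th,z,r=.038): return [P[0]+r*np.cos(th),P[1]+r*np.sin(th),z]
E
python3 - <<'E'
from h import *
from plant import *
for k in(-1,0,1,2):
    print(k,[ (None if s is None else np.round(s,2)) for s in (inverse_kinematics(pos(t,z),q(t,k)) for t,z in((TH0,.2),(TH0,.102),(-2,.102),(TH1,.102)))])
E
```

```text
-1 [array([ 0.56,  0.52, -0.03,  1.02,  0.  , -3.08]), array([ 0.56,  0.61, -0.15,  0.81,  0.  , -3.08]), array([ 0.52,  0.61, -0.14,  0.82,  0.  ,  2.52]), array([ 0.5 ,  0.64, -0.08,  0.84,  0.  ,  1.87])]
0 [array([ 0.56,  0.52, -0.03,  1.02,  0.  ,  0.06]), array([ 0.56,  0.61, -0.15,  0.81,  0.  ,  0.06]), array([ 0.52,  0.61, -0.14,  0.82,  0.  , -0.62]), array([ 0.5 ,  0.64, -0.08,  0.84,  0.  , -1.27])]
1 [array([ 0.56,  0.52, -0.03,  1.02,  0.  , -3.08]), array([ 0.56,  0.61, -0.15,  0.81,  0.  , -3.08]), array([ 0.52,  0.61, -0.14,  0.82,  0.  ,  2.52]), array([ 0.5 ,  0.64, -0.08,  0.84,  0.  ,  1.87])]
2 [array([ 0.56,  0.52, -0.03,  1.02,  0.  ,  0.06]), array([ 0.56,  0.61, -0.15,  0.81,  0.  ,  0.06]), array([ 0.52,  0.61, -0.14,  0.82,  0.  , -0.62]), array([ 0.5 ,  0.64, -0.08,  0.84,  0.  , -1.27])]
```

Flip 0 works along the whole arc. I'll approach and grasp.

Run:
```python
from h import *
from plant import *
import cv2
move_ptp(pos(TH0,.22),q(TH0,0))
print(movel(pos(TH0,.102),vel=.12,f_stop=8))
grab(25)
print(read_width(),read_force(),read_tool_pos(),read_clock())
f=grab_frame("top");cv2.imwrite("pics/c2.png",cv2.resize(f["image"][80:220,120:300,::-1],None,fx=4,fy=4,interpolation=cv2.INTER_CUBIC))
```

```text
False
0.01568206773927782 [-0.3817022  -1.57158724  2.10072655] [0.49572678 0.39623657 0.10219573] 3.1083
```

View pics/c2.png

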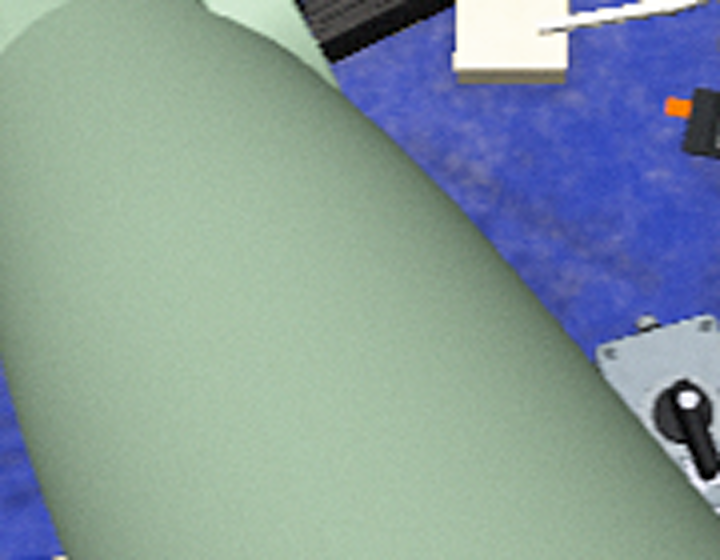

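The arm hides the handle in this view, but the width of 15.7 mm matches the 16 mm blade, so the blade is gripped. Next I'll swing it along the arc, release, retreat and look.

Run:
```python
from h import *
from plant import *
import cv2
for t in np.linspace(TH0,TH1,9)[1:]:
    movel(pos(t,.102),q(t,0),vel=.015)
    print(np.round(read_force(),1),round(read_width(),4))
open_jaws(); movel(pos(TH1,.22),vel=.12)
move_ptp([.2,.512,.253],[.1858,.98258,0,0])
print(read_clock())
f=grab_frame("top");pickle.dump(f,open("top2.pkl","wb"))
cv2.imwrite("pics/c3.png",cv2.resize(f["image"][100:220,150:310,::-1],None,fx=5,fy=5,interpolation=cv2.INTER_CUBIC))
```

```text
[ 1.  -3.2  4.6] 0.0159
[ 1.3 -6.6  4. ] 0.0158
[ 1.8 -6.4  4.9] 0.0158
[ 2.  -6.9  4. ] 0.0157
[ 1.6 -6.6  4.2] 0.0155
[ 4.9 -7.6  3.3] 0.0157
[ 3.3 -8.   4.1] 0.0155
[ 4.6 -7.3  3.3] 0.0155
11.675
```

View pics/c3.png

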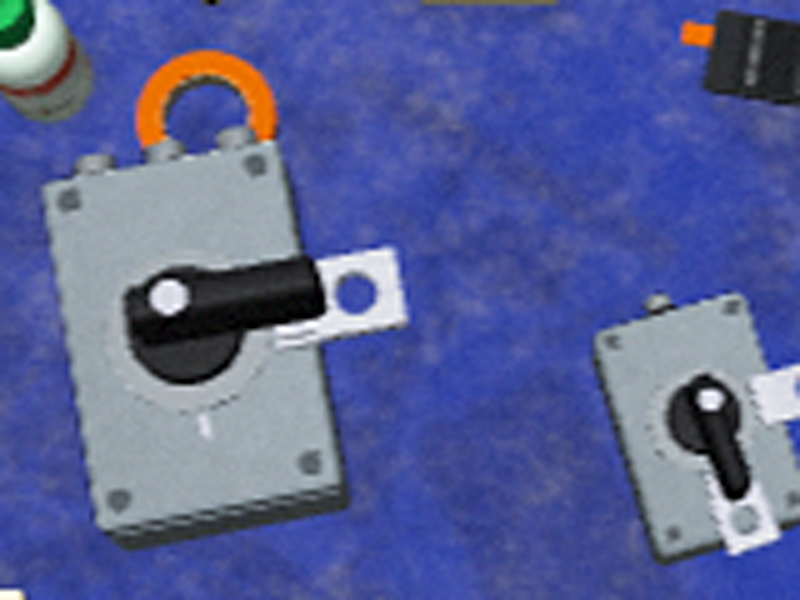

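The handle plate's hole at crop (357,292) lies over the hasp hole, with the blue bench visible straight through both. The small handle hasn't moved.

Run:
```python
from h import *
from plant import *
f=pickle.load(open("top2.pkl","rb"))
d=bp(f,150+357/5-.4,100+292/5-.4,.071)-P
print(np.arctan2(d[1],d[0]),np.linalg.norm(d))
print(job_done())
```

```text
-1.3738342561855696 0.07040200358020746
the job is handed in; nothing more can be done
None
```

The larger isolator's handle is at off, with its hole over the hasp hole to within about 1 degree by the last picture. The smaller isolator's handle is unmoved, the gripper has let go and backed away, and the job is handed in at about 12 s (no verdict was returned).

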